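# Stop the bolt feeder and swing its chute to the empty crate

## Robot

A 6-joint arm with a two-finger parallel gripper is mounted at the origin on the work surface. World frame = base frame: x ahead of the robot, y to its left, z up, the work surface at z = 0. Lengths are in m, angles in rad, forces in N, time in s.
With the tool pointing down it reaches from about 0.3 to 0.75 m from the base axis. Payload 8.5 kg.
Tool frame: the origin (TCP) lies at the very end of the fingers, on their centre line; the grasp point (between the pads) lies 19 mm behind it; z points along the fingers, y is the direction in which the jaws open and shut (so a half turn about z gives the same grasp; the last joint's range is limited). The gripper opens to 88 mm and grips with 3 to 60 N. Pads are 18 mm wide; open, the fingers measure 123 mm over their backs; the gripper's body (75 mm by 187 mm) begins 45 mm behind the grasp point.
Start: joints at [-1.362, 0.381, 1.297, -0, 1.464, -0.215], TCP at [0.226, -0.501, 0.239] pointing down, gripper open.
Joint ranges: [-3.11, 3.11], [-0.89, 2.33], [0.22, 2.48], [-1.42, 4.56], [0.17, 2.85], [-2.88, 2.88]. Speed limits (rad/s): [2.39, 2.39, 3.14, 3.14, 3.14, 3.14].

## Interface

Orientations are given as a unit quaternion [w, x, y, z].
In Python, from station import telemetry, viewer, env, spotter gives the robot as it stands. The module is installed in compiled form; this text tells all that it offers.
- The arm moves only by the tool apply_moves, never from a script. Its argument "moves" is a list of rows, each an object with "dp": the shift along the tool's x, y, z in cm, a list of three; "yaw": the turn about the tool's z in degrees. In form: [{"dp": [x, y, z], "yaw": yaw}, ...]. A call has exactly 10 rows; each row is the pose to reach, as a shift and turn from the pose measured when the call began, along the tool's axes at that moment; what a row does not reach only later rows make up. A row lasts 1/10 s, in which the tool goes at most 50 mm and 8.59 degrees, less where a joint would pass 70% of its speed; a pose out of reach is approached as far as the arm can. A call with a gripper value outside its range is refused whole. "jaw" is the finger opening in cm, from 0 to 8.81, set as the call begins (left out, the last holds). The fingers move at their own pace and stop on an object; "newtons" is the grip in N (left out, the last holds). Time passes only in rows, so rows that repeat a pose let the fingers close, or fill a call up. It gives the time, the measured TCP pose, the force and the opening at its end, in the units of the state.
- telemetry.sense(): the state, without advancing time (a new reading comes with each control period).
- viewer.camera(name): name is "scene" or "top" or "wrist"; returns (picture, depth): 384x512x3 uint8, red, green, blue; 384x512 float32, m along the optical axis (not along the pixel's ray), 0 where there is no reading.
- viewer.calibration(name): a dict with "fx", "fy", "cx", "cy" (pixels), "R" (3x3) and "t" (3): a world point X has camera coordinates R X + t. Camera axes: x right, y down, z forward; pixel columns grow to the right and rows downward; lengths in m; the calibration is good to about 2 mm. A picture is of the moment at which its call begins: read the wrist's pose just before it. calibration takes no time and is no camera call; for the wrist camera it gives the pose at the moment of the call.
- env.hand_in(): hands the job in, once; it reports no verdict.
Trained networks look in the newest picture that a camera, given by its name, has taken for a name from the list of things; names that differ only in an ending like _2 or _b are one class to them, and where a whole thing is asked for, a point or a joint stands for the part that bears it (a point fixed in the world has none). Each returns a list of dicts, best first, with "p" (0 to 1); they miss things now and then, are a little off and sometimes report something else, mostly with a low value. They report only what shows in the picture. A call takes as long as a camera call. They do not tell look-alikes from the thing itself.
- spotter.look_for(target, camera): "box" ([centre column, centre row, width, height] in pixels, round what is visible of it).
- spotter.regions_of(target, camera): "pixels" (384x512 bool, what is visible of it) and "box" ([centre column, centre row, width, height] in pixels, round what is visible of it).
- spotter.spot_point(target, camera): "position" ([column, row] in pixels: a listed point, or the origin of a listed thing).
The state is a dict: "time": time; "joints": joint angles; "qd": joint speeds; "tau": joint torques, N m; "tool_pos": TCP position; "orientation": TCP orientation; "wrist_force": force on the tool from outside, world axes, zero at the start; "moment": the same for the moment, N m; "opening": finger opening in m.
Only numpy, scipy, OpenCV 4.12 (cv2) and the standard library are available. Lean on these libraries where they do the work, as an engineer would, in place of code of your own. Each camera call takes 0.05 s, during which the arm holds its last target.

## Task

The crate under the bolt feeder's chute is full. First stop the feeder: push its broad stop key fully down until it latches and the speed key that was down pops up. Then pull up the spring plunger on the chute's locking lever, swing the chute over the empty crate and let the plunger snap fully into its hole there; leave the loose things on the bench where they lie.

Things in the scene. Friction and masses are not known exactly. Their poses are not given: they have to be found in the camera images.
- feeder: Feeder, fixed: pivot column; chute over three crates on the robot's right; tray, cabinet and hopper to the left. Origin on the bench under the pivot. Own x: from pivot to hopper (robot's left), own y: towards the robot, z up. Hopper and cabinet, 300 mm high, at own x 330 to 510, y +-90 mm; a tray 70 mm wide, 200 mm high leads from there to the pivot.
- key_stop_top (a point): Centre of the top of the stop key: the broad black key, 50 mm (own x) by 62 mm (own y), nearest the pivot in a row of four along own x on the key box. Keys slide straight down. Up, a key's top stands 147 mm above the bench, 22 mm above its box; latched down 133 mm above the bench. The point moves with the key. Axes as the feeder's.
- key_stop (a joint): Stop key: 0 up, 0.0142 latched down, 0.0155 at the bottom (m). It takes about 4 N to push, most of it in the first half, and little past half way; pressed beyond 0.013 it stays down when let go.
- key_a_top (a point): Centre of the top of one of three equal speed keys, 30 by 62 mm, black, in the row beside the stop key (38 mm apart, gaps 8 mm; the nearest is 48 mm from the stop key). The names a, b, c lie in any order. The keys are interlocked by a hidden sprung bar: pushing one fully down releases the one that was down.
- key_b_top (a point): The same point of another speed key.
- key_c_top (a point): The same point of another speed key.
- key_a (a joint): Speed key a: 0 up, 0.0142 latched down (m). One speed key is down at the start.
- key_b (a joint): Speed key b, likewise.
- key_c (a joint): Speed key c, likewise.
- plunger_knob (a point): Grip point on the axis of the plunger's upright black round knob, 36 mm across, 42 mm tall, on the lever's end 135 mm from the pivot's axis. It is 155 mm above the bench when home, 23 mm above the knob's underside, 19 mm below its top; a 32 mm wide boss lies 31 mm below it, the lever 49 mm below. The knob spins freely.
- plunger (a joint): Plunger lift (m): 0 home in an index hole, about 0.011 with its pin on the index plate between holes, 0.018 fully pulled. A spring pulls it down, 6 N when home, 9.6 N fully pulled. Below 0.008 the pin may still catch in its hole.
- chute (a joint): Swing of chute and lever about the pivot (rad), counter-clockwise from above positive. Holes at -0.6, 0 (start), +0.6; end stops 0.005 beyond. At 0 the chute points to the feeder's own -x, the lever to own +y; positive swing takes the chute to the crate at own -y (far from the robot) and the lever to own -x. It takes about 1 N at the knob; the pin has 1 mm play in a hole.
- chute_tip (a point): Middle of the chute's mouth, at its lower end, 185 mm from the pivot's axis and about 88 mm above the bench. The chute is a 58 mm wide open steel trough.
- crate_empty_mouth (a point): Centre of the mouth of the empty crate: open wooden box 130 by 98 by 56 mm high, fixed, on the near or the far side of the middle crate, 185 mm from the pivot's axis, under the chute's mouth when the plunger is home in that side's hole.
- crate_full_mouth (a point): The same point of the equal crate on the other side, full of bolts.
- crate_mid_mouth (a point): The same point of the equal crate in the middle, full of bolts.
- bolt_long: Bystander: loose large hex bolt, 27 mm shank, 208 mm long, lying on the bench. Origin on the bench under the shank's middle.
- spanner: Bystander: loose open-ended spanner 200 mm long, lying on the bench.
- oil_tin: Bystander: grey tin, 76 mm across and 150 mm tall, standing. Origin at the middle of its underside.
There are look-alikes about, which are no part of the job. Leave any green look-alike of the part that bears crate_empty_mouth alone.

How it is judged:
By the outcome, as a careful person would: the job done as asked, in the order asked, and still so for the second after the job is handed in, with the robot touching nothing.
It also fails if it takes over 48 s, if anything falls off the work surface, if the arm or the gripper's body presses on something with over 40 N, if the wrist force passes 120 N, or if a joint passes its speed limit or range.

## Working session

There is one attempt and no reset: what is moved stays moved. The work goes in short steps, Python scripts to look and compute and a tool call to move; the robot and the scene stay as the last step left them, time stands still between calls to the robot, and variables do not carry over. Pictures are saved under pics/ and viewed, and the job is handed in when it is done.

Besides the shell and the picture viewer there is one more tool, called as name(argument=value, ...) on one line, values as JSON. apply_moves: Moves the arm, as the interface text tells. Its arguments: {"type":"object","properties":{"moves":{"type":"array"},"jaw":{"type":"number"},"newtons":{"type":"number"}},"required":["moves"]}

```bash
mkdir -p pics; ls
python3 - <<'E'
from station import telemetry, viewer, env, spotter
import cv2, numpy as np
s=telemetry.sense();print(s)
for n in ["scene","top"]:
    im,d=viewer.camera(n);cv2.imwrite(f"pics/{n}0.png",im[:,:,::-1]);np.save(f"pics/{n}0.npy",d)
    print(n,viewer.calibration(n))
E
```

```text
pics
{'time': 0.0, 'joints': array([-1.36231734e+00,  3.81187048e-01,  1.29820250e+00,  4.16630970e-05,
        1.46361524e+00, -2.15282654e-01]), 'qd': array([ 0.00069282,  0.00015585, -0.00152789,  0.0004716 ,  0.00024774,
        0.0001038 ]), 'tau': array([-1.45252674e-03, -4.37936926e+01, -2.24556381e+01,  7.12792506e-02,
        3.52919823e-02, -1.14794639e-04]), 'tool_pos': array([ 0.22611624, -0.50108092,  0.23816223]), 'orientation': array([-7.05994351e-04,  9.77637337e-01,  2.10296785e-01,  2.31122346e-05]), 'wrist_force': array([ 0.23489286,  0.05196033, -0.6618844 ]), 'moment': array([ 0.02215278, -0.05920722,  0.01941546]), 'opening': 0.08795152266372142}
scene {'fx': 453.50024356933557, 'fy': 453.50024356933557, 'cx': 249.32321895134183, 'cy': 192.70580708574286, 'R': array([[-0.35541837,  0.93466619,  0.00876898],
       [ 0.69670847,  0.27116282, -0.66412953],
       [-0.62311724, -0.22993441, -0.7475661 ]]), 't': array([ 0.25899931, -0.28839617,  2.01586254])}
top {'fx': 466.0314843402352, 'fy': 466.0314843402352, 'cx': 255.90902992187682, 'cy': 189.1326409374341, 'R': array([[-0.02341102, -0.99970425, -0.00658338],
       [-0.98029898,  0.02424748, -0.19602544],
       [ 0.1961271 ,  0.00186452, -0.98057671]]), 't': array([-0.0631541 ,  0.59169566,  1.52227291])}
```

View pics/scene0.png

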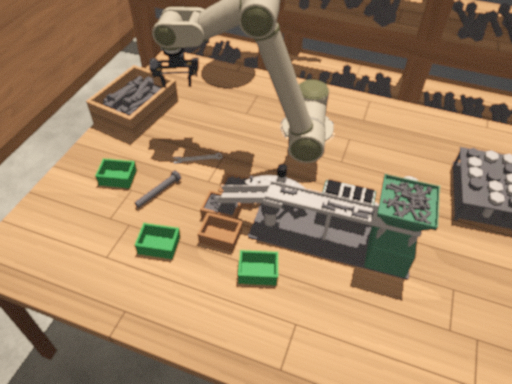

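View pics/top0.png

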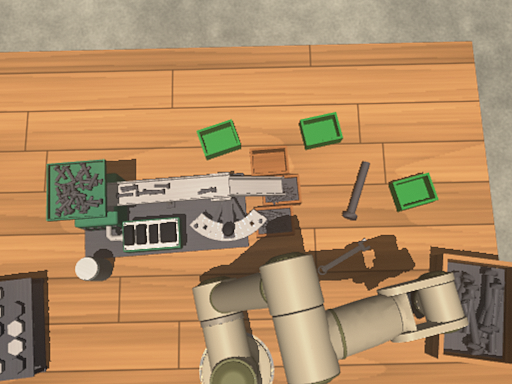

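```bash
cat > h.py <<'E'
from station import telemetry, viewer, env, spotter
import cv2, numpy as np
def ray(c,px):
    R,t=np.array(c["R"]),np.array(c["t"])
    d=R.T@np.array([(px[0]-c["cx"])/c["fx"],(px[1]-c["cy"])/c["fy"],1.]); return -R.T@t,d
def atz(c,px,z):
    o,d=ray(c,px); return o+d*(z-o[2])/d[2]
def dep(c,px,D):
    o,d=ray(c,px); return o+d*D[int(round(px[1])),int(round(px[0]))]
def proj(c,X):
    p=np.array(c["R"])@X+np.array(c["t"]); return np.array([c["fx"]*p[0]/p[2]+c["cx"],c["fy"]*p[1]/p[2]+c["cy"]])
E
python3 - <<'E'
from h import *
Z=dict(key_stop_top=.147,key_a_top=.147,plunger_knob=.155,chute_tip=.088,crate_empty_mouth=.056,feeder=0,oil_tin=0,bolt_long=0)
for n in ["top","scene"]:
    im,d=viewer.camera(n);c=viewer.calibration(n)
    for k,z in Z.items():
        for r in spotter.spot_point(k,n)[:5]:
            p=r["position"];print(n,k,round(r["p"],2),np.round(p,1),"z",np.round(atz(c,p,z),3),"dep",np.round(dep(c,p,d),3))
E
```

```text
top key_stop_top 0.81 [164.9 230.2] z [0.448 0.212 0.147] dep [0.447 0.211 0.15 ]
top key_a_top 0.51 [154.5 231.7] z [0.444 0.244 0.147] dep [0.445 0.248 0.132]
top plunger_knob 0.62 [226.7 230.1] z [0.442 0.017 0.155] dep [0.44  0.016 0.174]
top chute_tip 0.56 [279.3 183.1] z [ 0.603 -0.156  0.088] dep [ 0.601 -0.156  0.094]
top crate_empty_mouth 0.94 [220.3 137.6] z [0.776 0.042 0.056] dep [0.791 0.046 0.011]
top crate_empty_mouth 0.68 [414.5 185.4] z [ 0.59  -0.616  0.056] dep [ 0.599 -0.631  0.011]
top crate_empty_mouth 0.66 [270.2 162. ] z [ 0.684 -0.129  0.056] dep [ 0.697 -0.13   0.008]
top crate_empty_mouth 0.61 [320.5 126.4] z [ 0.808 -0.308  0.056] dep [ 0.826 -0.315  0.004]
top feeder 0.84 [229.2 195.8] z [0.58  0.017 0.   ] dep [0.546 0.006 0.183]
top bolt_long 0.65 [357.8 185.3] z [ 0.607 -0.436  0.   ] dep [ 0.599 -0.428  0.036]
scene key_stop_top 0.67 [330.6 184.5] z [0.438 0.193 0.147] dep [0.439 0.193 0.148]
scene key_a_top 0.66 [347.7 188.3] z [0.434 0.253 0.147] dep [0.421 0.252 0.133]
scene plunger_knob 0.4 [278.9 169.8] z [0.443 0.003 0.155] dep [0.46  0.008 0.173]
scene chute_tip 0.96 [221.5 197.2] z [ 0.584 -0.162  0.088] dep [ 0.612 -0.149  0.123]
scene chute_tip 0.62 [359.1 190.4] z [0.372 0.291 0.088] dep [0.431 0.292 0.149]
scene crate_empty_mouth 0.92 [259.1 262. ] z [0.773 0.05  0.056] dep [0.745 0.041 0.011]
scene crate_empty_mouth 0.75 [221.1 227.6] z [ 0.688 -0.121  0.056] dep [ 0.655 -0.137  0.007]
scene crate_empty_mouth 0.73 [154.4 239.9] z [ 0.818 -0.311  0.056] dep [ 0.79  -0.334  0.009]
scene crate_empty_mouth 0.6 [116.4 168.8] z [ 0.572 -0.611  0.056] dep [ 0.538 -0.643  0.012]
scene feeder 0.9 [267.3 227.6] z [0.589 0.017 0.   ] dep [0.607 0.022 0.024]
scene oil_tin 0.66 [157.3 196.7] z [ 0.602 -0.426  0.   ] dep [ 0.604 -0.424  0.003]
scene bolt_long 0.63 [156.8 195.4] z [ 0.596 -0.431  0.   ] dep [ 0.594 -0.432 -0.003]
```

The wooden far crate at top pixel (270,162) looks empty. The green trays at (220,138), (321,131) and (414,190) are look-alikes. I'll enlarge the view to confirm.

Run:
```python
from h import *
a=cv2.imread("pics/top0.png");b=cv2.imread("pics/scene0.png")
A=cv2.resize(a[135:260,80:310],None,fx=3.4,fy=3.4,interpolation=cv2.INTER_CUBIC);cv2.imwrite("pics/ctop.png",A)
B=cv2.resize(b[150:270,190:400],None,fx=3.8,fy=3.8,interpolation=cv2.INTER_CUBIC);cv2.imwrite("pics/cscene.png",B)
```

```text
(no output)
```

View pics/ctop.png

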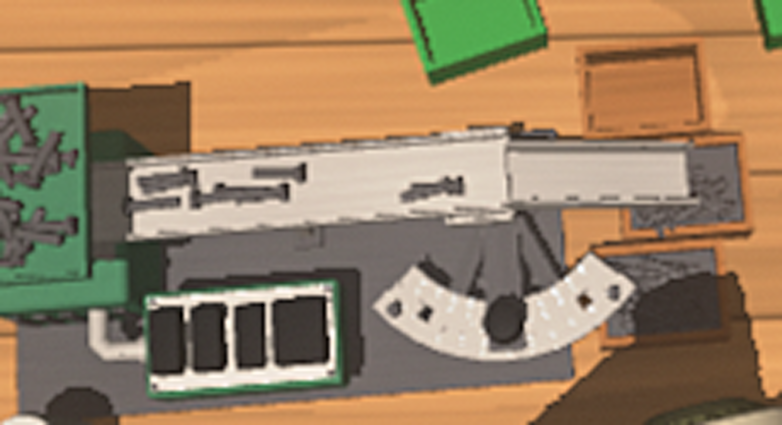

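View pics/cscene.png

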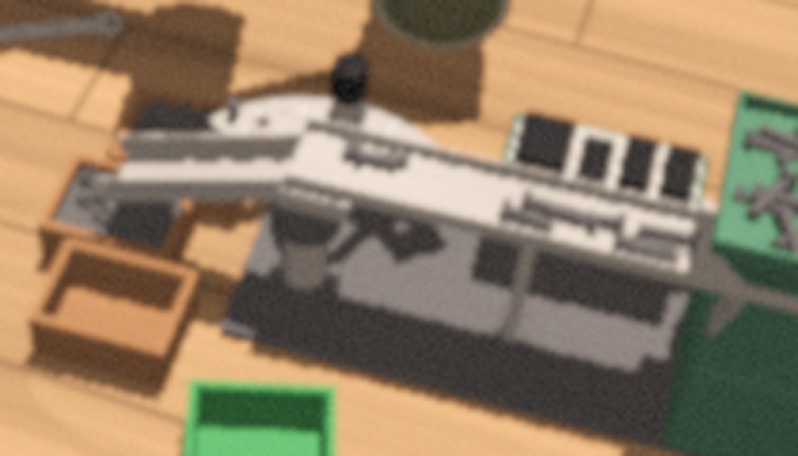

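The crops show the far wooden crate (top pixel 270,162) is empty, while the middle and near crates hold bolts. So the swing is positive. The broad stop key is at crop (300,330), next to a speed key that looks sunken. Next I'll measure it exactly.

Run:
```python
from h import *
for n in ["top"]:
    im=cv2.imread(f"pics/{n}0.png");d=np.load(f"pics/{n}0.npy");c=viewer.calibration(n)
    H=np.zeros(d.shape);XY=np.zeros(d.shape+(3,))
    for v in range(130,290):
        for u in range(40,330): XY[v,u]=dep(c,(u,v),d)
    g=im.max(2)
    m=((g<70)&(XY[...,2]>.12)&(XY[...,2]<.19)).astype(np.uint8)
    m[:, :115]=0
    k,l,st,ce=cv2.connectedComponentsWithStats(m,connectivity=4)
    for i in range(1,k):
        if st[i,4]>25:
            q=XY[l==i];z=np.median(q[:,2]);print(st[i],ce[i].round(1),"z",z.round(4),"at z",atz(c,ce[i],z).round(4), "mean",q.mean(0).round(4))
# feeder axis: white frame of key box top z~0.125
    m=((g>170)&(abs(XY[...,2]-.127)<.012)).astype(np.uint8); m[:,:115]=0;m[:,190:]=0;m[:212]=0
    ys,xs=np.nonzero(m);pts=np.array([atz(c,(x,y),.125)[:2] for x,y in zip(xs,ys)],np.float32)
    print(cv2.minAreaRect(pts),len(pts))
# chute
    m=((g>130)&(XY[...,2]>.08)&(XY[...,2]<.3)).astype(np.uint8); m[:165]=0;m[205:]=0;
    for u in (240,250,260,270,280): 
        vs=np.nonzero(m[:,u])[0];print(u,[ (v,XY[v,u].round(3)) for v in (vs[0],vs[-1])])
```

```text
[160 222  17  20 301] [168.  231.6] z 0.1458 at z [0.4433 0.2021 0.1458] mean [0.4434 0.2022 0.145 ]
[136 224  11  20 190] [141.2 233.6] z 0.1459 at z [0.439  0.2865 0.1459] mean [0.4393 0.2871 0.1437]
[149 224   9  19 156] [153.3 232.9] z 0.1323 at z [0.4414 0.2513 0.1323] mean [0.4415 0.2513 0.1323]
[223 224  10  12  86] [227.4 229.5] z 0.1729 at z [0.4422 0.0134 0.1729] mean [0.4422 0.0134 0.1726]
[124 225  11  20 202] [128.8 234.7] z 0.1455 at z [0.4365 0.3254 0.1455] mean [0.4367 0.3259 0.1436]
[212 276  18   5  46] [220.9 277.8] z 0.164 at z [0.296  0.0354 0.164 ] mean [0.296  0.0355 0.1616]
((0.4396665096282959, 0.26361727714538574), (0.08975362777709961, 0.1790987253189087), 3.130568027496338) 521
240 [(np.int64(177), array([ 0.607, -0.028,  0.174])), (np.int64(194), array([ 0.554, -0.027,  0.168]))]
250 [(np.int64(177), array([ 0.61 , -0.06 ,  0.157])), (np.int64(196), array([ 0.552, -0.058,  0.137]))]
260 [(np.int64(177), array([ 0.614, -0.092,  0.138])), (np.int64(196), array([ 0.555, -0.09 ,  0.117]))]
270 [(np.int64(177), array([ 0.613, -0.124,  0.138])), (np.int64(194), array([ 0.557, -0.122,  0.137]))]
280 [(np.int64(177), array([ 0.616, -0.157,  0.119])), (np.int64(194), array([ 0.558, -0.155,  0.127]))]
```

Measurements agree: the key spacing is 123.5 mm (124 expected), and the feeder's own x points along (-0.053, 0.999). The pivot is at about (0.577, 0.021), the stop key at (0.443, 0.202), and the knob at (0.442, 0.013). I'll move towards the stop key with the jaw closed and aligned to the feeder's own x.

apply_moves(moves=[{"dp": [2.5, -2.8, 0], "yaw": 2}, {"dp": [5.8, -6.5, 0], "yaw": 4}, {"dp": [9.2, -10.4, 0], "yaw": 6}, {"dp": [12.6, -14.3, 0], "yaw": 8.5}, {"dp": [16, -18.2, 0], "yaw": 11}, {"dp": [19.4, -22, 0], "yaw": 13.5}, {"dp": [22.8, -25.8, 0], "yaw": 16}, {"dp": [26.2, -29.7, 0], "yaw": 18}, {"dp": [29.6, -33.6, 0], "yaw": 20}, {"dp": [33, -37.4, 0], "yaw": 21.3}], jaw=0, newtons=30)

```text
time: 2.0
tool_pos: [0.3698, -0.0339, 0.2391]
orientation: [0.0, 1.0, 0.025, 0.001]
wrist_force: [0.1, -0.7, 0.5]
opening: 0.0102
```

```bash
cat >> h.py <<'E'
from scipy.spatial.transform import Rotation as Ro
def go(target,axis=None):
    s=telemetry.sense();q=s["orientation"];R=Ro.from_quat([q[1],q[2],q[3],q[0]]).as_matrix()
    print("t",round(s["time"],2),"tcp",s["tool_pos"].round(4),"F",s["wrist_force"].round(1),"open",round(s["opening"],4),"ty",R[:,1].round(3),"tz",R[:,2].round(3),"dp cm",(R.T@(np.array(target)-s["tool_pos"])*100).round(2))
    return s,R
E
python3 -c "
from h import *
go([.4433,.2021,.165])"
```

```text
t 2.0 tcp [ 0.3698 -0.0339  0.2391] F [ 0.1 -0.7  0.5] open 0.0102 ty [ 0.05  -0.999  0.   ] tz [ 0.001 -0.    -1.   ] dp cm [  8.52 -23.2    7.41]
```

apply_moves(moves=[{"dp": [1.4, -4, 0]}, {"dp": [2.9, -8, 0]}, {"dp": [4.4, -12, 0]}, {"dp": [5.9, -16, 0.5]}, {"dp": [7.2, -19.5, 1.5]}, {"dp": [8.2, -22.2, 3]}, {"dp": [8.5, -23.2, 5]}, {"dp": [8.5, -23.2, 6.5]}, {"dp": [8.5, -23.2, 7.2]}, {"dp": [8.5, -23.2, 7.4]}])

```text
invalid input
```

```bash
python3 -c "
from h import *
go([.4433,.2021,.1315])
im,d=viewer.camera('wrist');cv2.imwrite('pics/w1.png',im[:,:,::-1])
im,d=viewer.camera('scene');cv2.imwrite('pics/s1.png',cv2.resize(im[100:270,190:430,::-1],None,fx=3,fy=3))
"
```

```text
t 2.0 tcp [ 0.3698 -0.0339  0.2391] F [ 0.1 -0.7  0.5] open 0.0102 ty [ 0.05  -0.999  0.   ] tz [ 0.001 -0.    -1.   ] dp cm [  8.52 -23.2   10.76]
```

View pics/w1.png

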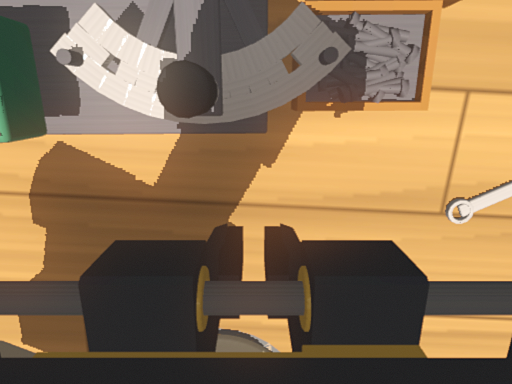

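View pics/s1.png

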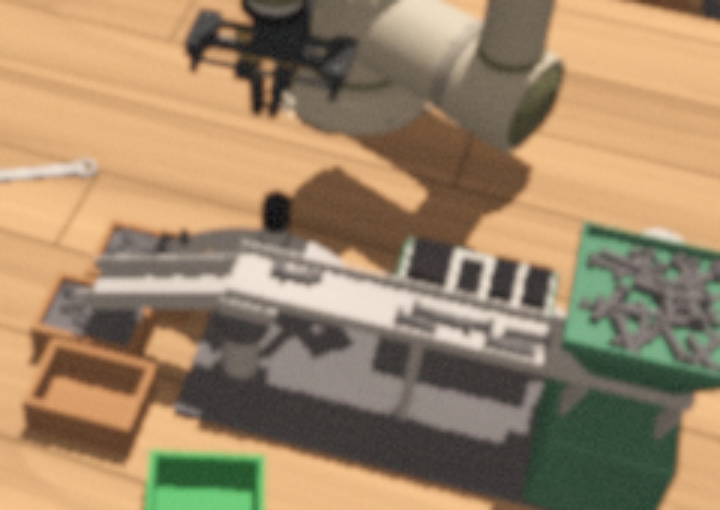

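The move was refused because each row needs a yaw. The wrist view shows the knob at (187,88) and the near crate full at (370,60).

apply_moves(moves=[{"dp": [1.4, -4, 0], "yaw": 0}, {"dp": [2.9, -8, 0], "yaw": 0}, {"dp": [4.4, -12, 0], "yaw": 0}, {"dp": [5.9, -16, 0.5], "yaw": 0}, {"dp": [7.2, -19.5, 1.5], "yaw": 0}, {"dp": [8.2, -22.2, 3], "yaw": 0}, {"dp": [8.5, -23.2, 5], "yaw": 0}, {"dp": [8.5, -23.2, 6.5], "yaw": 0}, {"dp": [8.5, -23.2, 7.2], "yaw": 0}, {"dp": [8.5, -23.2, 7.4], "yaw": 0}])

```text
time: 3.1
tool_pos: [0.441, 0.2055, 0.1649]
orientation: [-0.0, 1.0, 0.03, -0.0]
wrist_force: [-0.1, 0.4, 0.2]
opening: 0.0006
```

```bash
python3 -c "
from h import *
go([.4433,.2021,.1315])
im,d=viewer.camera('wrist');cv2.imwrite('pics/w2.png',im[:,:,::-1])
im,d=viewer.camera('top');cv2.imwrite('pics/t2.png',cv2.resize(im[135:260,80:310,::-1],None,fx=3.4,fy=3.4))
im,d=viewer.camera('scene');cv2.imwrite('pics/s2.png',cv2.resize(im[100:270,190:430,::-1],None,fx=3,fy=3))
"
```

```text
t 3.1 tcp [0.441  0.2055 0.1649] F [-0.1  0.4  0.2] open 0.0006 ty [ 0.06  -0.998 -0.001] tz [-0.     0.001 -1.   ] dp cm [0.21 0.35 3.34]
```

View pics/w2.png

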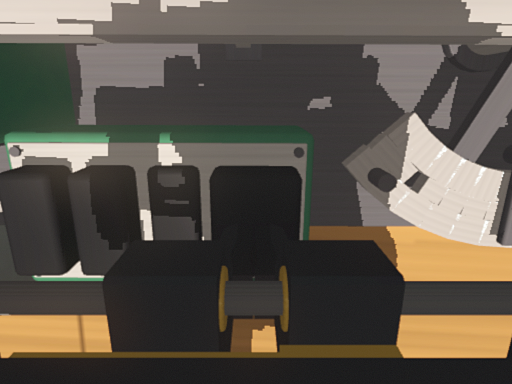

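View pics/s2.png

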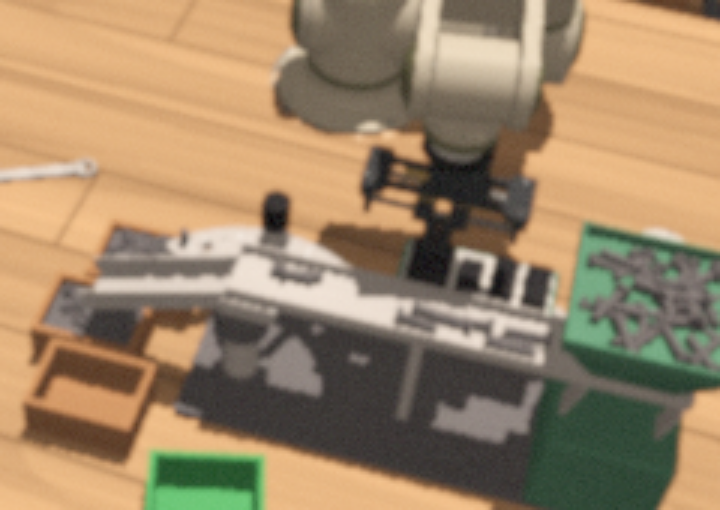

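The closed fingers hang over the broad stop key (columns 210-300). Now I'll press.

apply_moves(moves=[{"dp": [0.2, 0.3, 1.0], "yaw": 0}, {"dp": [0.2, 0.35, 1.6], "yaw": 0}, {"dp": [0.2, 0.35, 2.0], "yaw": 0}, {"dp": [0.2, 0.35, 2.4], "yaw": 0}, {"dp": [0.2, 0.35, 2.8], "yaw": 0}, {"dp": [0.2, 0.35, 3.1], "yaw": 0}, {"dp": [0.2, 0.35, 3.25], "yaw": 0}, {"dp": [0.2, 0.35, 3.3], "yaw": 0}, {"dp": [0.2, 0.35, 3.3], "yaw": 0}, {"dp": [0.2, 0.35, 3.3], "yaw": 0}])

```text
time: 4.25
tool_pos: [0.4436, 0.2025, 0.1331]
orientation: [-0.001, 1.0, 0.03, 0.001]
wrist_force: [-0.6, 0.2, 2.1]
opening: 0.0004
```

```bash
python3 -c "
from h import *
go([.4433,.2021,.1315])
im,d=viewer.camera('wrist');cv2.imwrite('pics/w3.png',im[:,:,::-1])
"
```

```text
t 4.25 tcp [0.4436 0.2025 0.1331] F [-0.6  0.2  2.1] open 0.0004 ty [ 0.06  -0.998 -0.001] tz [ 0.002  0.001 -1.   ] dp cm [-0.03  0.04  0.16]
```

View pics/w3.png

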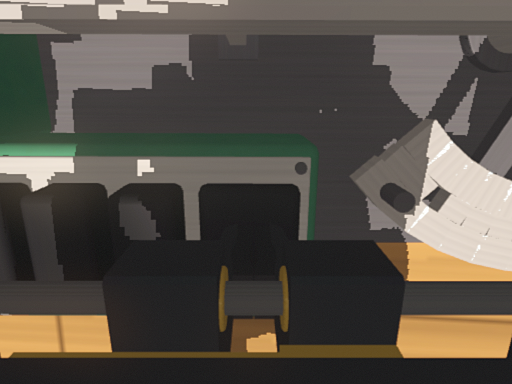

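The speed key has popped up and the stop key is sunken, at about 13.9 mm. I'll press a little deeper to be safe, then lift and open the jaw.

apply_moves(moves=[{"dp": [0, 0, 0.15], "yaw": 0}, {"dp": [0, 0, 0.25], "yaw": 0}, {"dp": [0, 0, 0.3], "yaw": 0}, {"dp": [0, 0, 0.3], "yaw": 0}, {"dp": [0, 0, 0.0], "yaw": 0}, {"dp": [0, 0, -1], "yaw": 0}, {"dp": [0, 0, -3], "yaw": 0}, {"dp": [0, 0, -6], "yaw": 0}, {"dp": [0, 0, -9], "yaw": 0}, {"dp": [0, 0, -10.5], "yaw": 0}])

```text
time: 5.3
tool_pos: [0.444, 0.2025, 0.2408]
orientation: [-0.001, 1.0, 0.03, 0.003]
wrist_force: [-0.2, -0.1, -0.5]
opening: 0.0008
```

```bash
python3 -c "
from h import *
go([.4422,.0134,.215])
im,d=viewer.camera('wrist');cv2.imwrite('pics/w4.png',im[:,:,::-1]);c=viewer.calibration('wrist')
for px in [(100,190),(150,190),(190,190),(255,190),(255,170)]: print(px,dep(c,px,d).round(4))
for k in ['key_stop_top','key_a_top']:
  for r in spotter.spot_point(k,'wrist'): print(k,r['p'],r['position'],dep(c,r['position'],d).round(4))
"
```

```text
t 5.3 tcp [0.444  0.2025 0.2408] F [-0.2 -0.1 -0.5] open 0.0008 ty [ 0.06  -0.998 -0.002] tz [ 0.006  0.002 -1.   ] dp cm [-1.33 18.87  2.55]
(100, 190) [0.4384 0.3226 0.1479]
(150, 190) [0.44   0.2846 0.1459]
(190, 190) [0.4423 0.2531 0.1472]
(255, 190) [0.4416 0.2025 0.1343]
(255, 170) [0.4582 0.2035 0.134 ]
key_stop_top 0.89 [250.8, 190.4] [0.4411 0.2059 0.1344]
key_a_top 0.75 [187.0, 196.3] [0.4371 0.2554 0.1473]
```

View pics/w4.png

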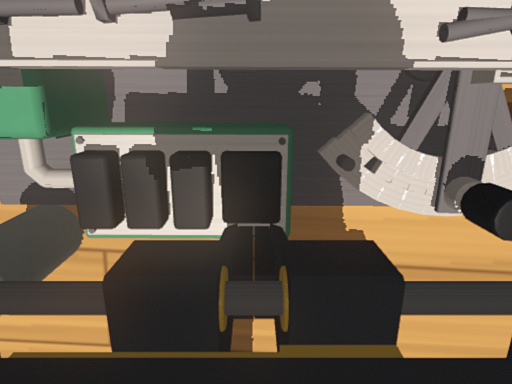

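The stop key is latched at 0.134 m and all three speed keys are up at about 0.147 m. I'll move to a viewpoint just short of the knob and open the jaw.

apply_moves(moves=[{"dp": [-0.8, 2.5, 0], "yaw": 0}, {"dp": [-1.9, 6, 0], "yaw": 0}, {"dp": [-3, 10, 0], "yaw": 0}, {"dp": [-4.2, 14, 0], "yaw": 0}, {"dp": [-5, 17, 0], "yaw": 0}, {"dp": [-5.5, 18.6, 0], "yaw": 0}, {"dp": [-5.5, 18.6, 0], "yaw": 0}, {"dp": [-5.5, 18.6, 0], "yaw": 0}, {"dp": [-5.5, 18.6, 0], "yaw": 0}, {"dp": [-5.5, 18.6, 0], "yaw": 0}], jaw=7.5)

```text
time: 6.45
tool_pos: [0.3998, 0.0142, 0.2379]
orientation: [-0.001, 1.0, 0.031, 0.002]
wrist_force: [-0.1, 0.2, 0.0]
opening: 0.0747
```

```bash
python3 -c "
from h import *
go([.4422,.0134,.215])
im,d=viewer.camera('wrist');cv2.imwrite('pics/w5.png',im[:,:,::-1]);c=viewer.calibration('wrist')
for r in spotter.spot_point('plunger_knob','wrist'): print(r['p'],r['position'],atz(c,r['position'],.155).round(4))
for r in spotter.regions_of('plunger_knob','wrist')[:2]: print(r['p'],r['box'])
g=im.max(2)
P=np.array([[*dep(c,(u,v),d)] for v in range(0,240,2) for u in range(150,370,2) if g[v,u]<80])
P=P[(P[:,2]>.168)&(P[:,2]<.182)];P=P[np.hypot(P[:,0]-.442,P[:,1]-.013)<.04];print(len(P),P.min(0),P.max(0),P.mean(0), cv2.minEnclosingCircle(P[:,:2].astype(np.float32)))
"
```

```text
t 6.45 tcp [0.3998 0.0142 0.2379] F [-0.1  0.2  0. ] open 0.0747 ty [ 0.061 -0.998 -0.002] tz [ 0.003  0.002 -1.   ] dp cm [4.22 0.34 2.3 ]
0.69 [256.5, 138.8] [0.4412 0.0157 0.155 ]
0.83 [258.0, 137.9, 53.7, 58.8]
0.71 [25.9, 119.7, 51.7, 82.9]
547 [ 0.42512096 -0.00117771  0.16895682] [0.45914068 0.03216718 0.1749038 ] [0.44259103 0.01547196 0.17285418] ((0.4420883059501648, 0.015492972917854786), 0.017415393143892288)
```

View pics/w5.png

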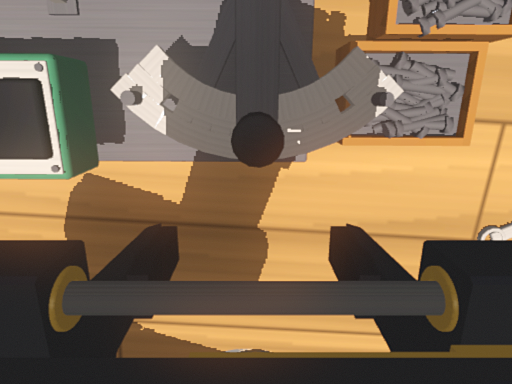

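The knob is at (0.442, 0.0155), seen at (257,139) in the wrist view. I'll descend to the grip height.

apply_moves(moves=[{"dp": [1.5, 0.05, 0], "yaw": 0}, {"dp": [3, 0.1, 0.5], "yaw": 0}, {"dp": [4.2, 0.13, 2], "yaw": 0}, {"dp": [4.2, 0.13, 4], "yaw": 0}, {"dp": [4.2, 0.13, 6], "yaw": 0}, {"dp": [4.2, 0.13, 8], "yaw": 0}, {"dp": [4.2, 0.13, 9.5], "yaw": 0}, {"dp": [4.2, 0.13, 10.1], "yaw": 0}, {"dp": [4.2, 0.13, 10.1], "yaw": 0}, {"dp": [4.2, 0.13, 10.1], "yaw": 0}])

```text
time: 7.6
tool_pos: [0.4425, 0.0153, 0.1377]
orientation: [-0.001, 1.0, 0.03, 0.002]
wrist_force: [0.4, -0.3, 0.4]
opening: 0.0749
```

```bash
python3 -c "
from h import *
go([.442,.0155,.136])"
```

```text
t 7.6 tcp [0.4425 0.0153 0.1377] F [ 0.4 -0.3  0.4] open 0.0749 ty [ 0.061 -0.998 -0.001] tz [ 0.004  0.001 -1.   ] dp cm [-0.05 -0.02  0.17]
```

apply_moves(moves=[{"dp": [0, 0, 0.1], "yaw": 0}, {"dp": [0, 0, 0.1], "yaw": 0}, {"dp": [0, 0, 0.1], "yaw": 0}, {"dp": [0, 0, 0.1], "yaw": 0}, {"dp": [0, 0, 0.1], "yaw": 0}, {"dp": [0, 0, 0.1], "yaw": 0}, {"dp": [0, 0, 0.1], "yaw": 0}, {"dp": [0, 0, 0.1], "yaw": 0}, {"dp": [0, 0, 0.1], "yaw": 0}, {"dp": [0, 0, 0.1], "yaw": 0}], jaw=2.5, newtons=45)

```text
time: 8.6
tool_pos: [0.4426, 0.0153, 0.1368]
orientation: [-0.001, 1.0, 0.03, 0.002]
wrist_force: [-0.7, -0.0, 2.3]
opening: 0.0352
```

```bash
python3 -c "
from h import *
go([.442,.0155,.136])"
```

```text
t 8.6 tcp [0.4426 0.0153 0.1368] F [-0.7 -0.   2.3] open 0.0352 ty [ 0.061 -0.998 -0.001] tz [ 0.005  0.001 -1.   ] dp cm [-0.06 -0.03  0.08]
```

Gripped: the opening is 35 mm. Now I'll lift the plunger 16 mm.

apply_moves(moves=[{"dp": [0, 0, -0.2], "yaw": 0}, {"dp": [0, 0, -0.4], "yaw": 0}, {"dp": [0, 0, -0.7], "yaw": 0}, {"dp": [0, 0, -1.0], "yaw": 0}, {"dp": [0, 0, -1.25], "yaw": 0}, {"dp": [0, 0, -1.45], "yaw": 0}, {"dp": [0, 0, -1.6], "yaw": 0}, {"dp": [0, 0, -1.6], "yaw": 0}, {"dp": [0, 0, -1.6], "yaw": 0}, {"dp": [0, 0, -1.6], "yaw": 0}])

```text
time: 9.6
tool_pos: [0.4425, 0.0153, 0.1528]
orientation: [-0.001, 1.0, 0.03, 0.002]
wrist_force: [3.6, -0.2, -9.8]
opening: 0.035
```

```bash
python3 -c "
from h import *
s,R=go([.442,.0155,.152])
P=np.array([.5768,.0227]);v=s['tool_pos'][:2]-P;print(np.hypot(*v))
for a in np.linspace(0,.6,9)[1:]:
  q=P+Ro.from_euler('z',a).as_matrix()[:2,:2]@v; print(round(a,3),q.round(4),(R.T@np.array([*(q-s['tool_pos'][:2]),0])*100).round(2))
im,d=viewer.camera('wrist');cv2.imwrite('pics/w6.png',im[:,:,::-1])
"
```

```text
t 9.6 tcp [0.4425 0.0153 0.1528] F [ 3.6 -0.2 -9.8] open 0.035 ty [ 0.061 -0.998 -0.001] tz [ 0.005  0.001 -1.   ] dp cm [-0.05 -0.03  0.08]
0.13446865555050988
0.075 [0.4435 0.0052] [ 0.03  1.01 -0.  ]
0.15 [ 0.4452 -0.0047] [ 0.14  2.01 -0.  ]
0.225 [ 0.4476 -0.0145] [ 0.32  3.   -0.  ]
0.3 [ 0.4507 -0.0241] [ 0.58  3.98 -0.  ]
0.375 [ 0.4546 -0.0334] [ 0.91  4.93 -0.  ]
0.45 [ 0.4591 -0.0424] [1.31 5.86 0.  ]
0.525 [ 0.4643 -0.051 ] [1.77 6.75 0.  ]
0.6 [ 0.4702 -0.0592] [2.31 7.61 0.  ]
```

View pics/w6.png

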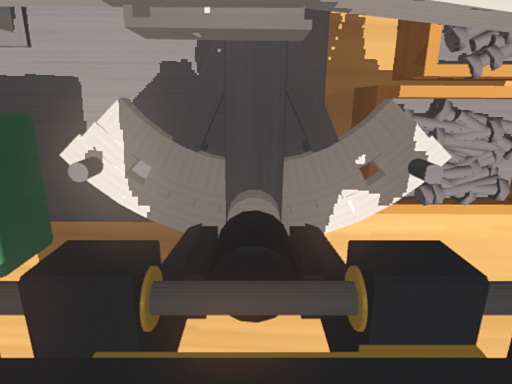

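The plunger is lifted: -9.8 N matches about 16 mm of pull. Next, swing along the arc.

apply_moves(moves=[{"dp": [0.0, 0.5, 0], "yaw": 0}, {"dp": [0.05, 1.2, 0], "yaw": 0}, {"dp": [0.14, 2.0, 0], "yaw": 0}, {"dp": [0.32, 3.0, 0], "yaw": 0}, {"dp": [0.58, 4.0, 0], "yaw": 0}, {"dp": [0.9, 4.9, 0], "yaw": 0}, {"dp": [1.2, 5.6, 0], "yaw": 0}, {"dp": [1.5, 6.2, 0], "yaw": 0}, {"dp": [1.75, 6.7, 0], "yaw": 0}, {"dp": [1.9, 7.0, 0], "yaw": 0}])

```text
time: 10.65
tool_pos: [0.4657, -0.0539, 0.1526]
orientation: [-0.001, 1.0, 0.03, 0.002]
wrist_force: [-1.5, -0.2, -10.0]
opening: 0.0348
```

```bash
python3 -c "
from h import *
s,R=go([.4702,-.0592,.1528])
im,d=viewer.camera('wrist');cv2.imwrite('pics/w7.png',im[:,:,::-1])
im,d=viewer.camera('scene');cv2.imwrite('pics/s7.png',cv2.resize(im[120:270,180:390,::-1],None,fx=3.5,fy=3.5))
"
```

```text
t 10.65 tcp [ 0.4657 -0.0539  0.1526] F [ -1.5  -0.2 -10. ] open 0.0348 ty [ 0.061 -0.998 -0.001] tz [ 0.004  0.001 -1.   ] dp cm [ 0.42  0.56 -0.02]
```

View pics/w7.png

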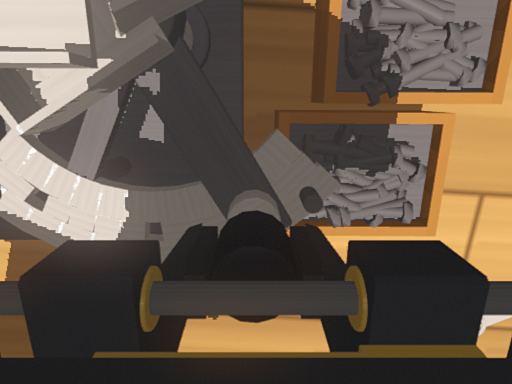

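View pics/s7.png

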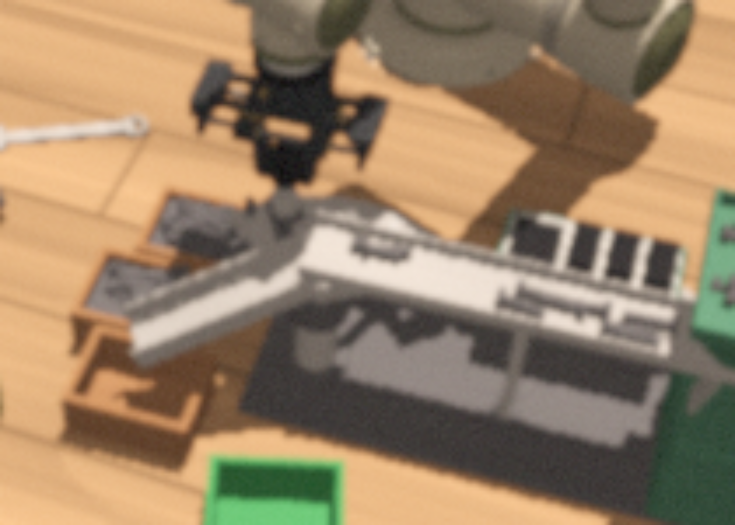

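The chute follows and is nearly over the far empty crate. I'll make the last 7 mm with the plunger still held up.

apply_moves(moves=[{"dp": [0.15, 0.2, 0], "yaw": 0}, {"dp": [0.3, 0.4, 0], "yaw": 0}, {"dp": [0.42, 0.56, 0], "yaw": 0}, {"dp": [0.42, 0.56, 0], "yaw": 0}, {"dp": [0.42, 0.56, 0], "yaw": 0}, {"dp": [0.42, 0.56, 0], "yaw": 0}, {"dp": [0.42, 0.56, 0], "yaw": 0}, {"dp": [0.42, 0.56, 0], "yaw": 0}, {"dp": [0.42, 0.56, 0], "yaw": 0}, {"dp": [0.42, 0.56, 0], "yaw": 0}])

```text
time: 11.75
tool_pos: [0.47, -0.0596, 0.1526]
orientation: [0.0, 1.0, 0.03, 0.002]
wrist_force: [-5.1, -4.4, -10.3]
opening: 0.0348
```

```bash
python3 -c "
from h import *
s,R=go([.4702,-.0592,.1368])
P=np.array([.5768,.0227]);v=s['tool_pos'][:2]-P;print(np.hypot(*v),np.arctan2(-v[1],-v[0])-np.arctan2(.0074,.1343))
"
```

```text
t 11.75 tcp [ 0.47   -0.0596  0.1526] F [ -5.1  -4.4 -10.3] open 0.0348 ty [ 0.061 -0.998  0.   ] tz [ 0.003 -0.    -1.   ] dp cm [ 0.02 -0.04  1.58]
0.13483534557459528 0.6018136720351454
```

The angle is about 0.60. I'll lower with the knob gripped to see whether the pin enters.

apply_moves(moves=[{"dp": [0, 0, 0.2], "yaw": 0}, {"dp": [0, 0, 0.35], "yaw": 0}, {"dp": [0, 0, 0.5], "yaw": 0}, {"dp": [0, 0, 0.65], "yaw": 0}, {"dp": [0, 0, 0.8], "yaw": 0}, {"dp": [0, 0, 0.9], "yaw": 0}, {"dp": [0, 0, 1.0], "yaw": 0}, {"dp": [0, 0, 1.0], "yaw": 0}, {"dp": [0, 0, 1.0], "yaw": 0}, {"dp": [0, 0, 1.0], "yaw": 0}])

```text
time: 12.75
tool_pos: [0.4701, -0.0597, 0.1427]
orientation: [0.0, 1.0, 0.03, 0.002]
wrist_force: [-4.6, -2.3, -8.3]
opening: 0.0351
```

```bash
python3 -c "
from h import *
s,R=go([.4702,-.0592,.1368])"
```

```text
t 12.75 tcp [ 0.4701 -0.0597  0.1427] F [-4.6 -2.3 -8.3] open 0.0351 ty [ 0.061 -0.998  0.   ] tz [ 0.003 -0.    -1.   ] dp cm [ 0.02 -0.05  0.59]
```

The spring still pulls down at about 6 mm lift, so the pin is inside the hole. I'll lower the rest and open.

apply_moves(moves=[{"dp": [0, 0, 0.2], "yaw": 0}, {"dp": [0, 0, 0.4], "yaw": 0}, {"dp": [0, 0, 0.5], "yaw": 0}, {"dp": [0, 0, 0.55], "yaw": 0}, {"dp": [0, 0, 0.55], "yaw": 0}, {"dp": [0, 0, 0.55], "yaw": 0}, {"dp": [0, 0, 0.55], "yaw": 0}, {"dp": [0, 0, 0.55], "yaw": 0}, {"dp": [0, 0, 0.55], "yaw": 0}, {"dp": [0, 0, 0.55], "yaw": 0}])

```text
time: 13.75
tool_pos: [0.4701, -0.0597, 0.1373]
orientation: [0.0, 1.0, 0.03, 0.002]
wrist_force: [-4.4, -2.8, -6.4]
opening: 0.0353
```

apply_moves(moves=[{"dp": [0, 0, 0], "yaw": 0}, {"dp": [0, 0, 0], "yaw": 0}, {"dp": [0, 0, 0], "yaw": 0}, {"dp": [0, 0, 0], "yaw": 0}, {"dp": [0, 0, 0], "yaw": 0}, {"dp": [0, 0, 0], "yaw": 0}, {"dp": [0, 0, 0], "yaw": 0}, {"dp": [0, 0, 0], "yaw": 0}, {"dp": [0, 0, -0.5], "yaw": 0}, {"dp": [0, 0, -1.5], "yaw": 0}], jaw=7.5)

```text
time: 14.75
tool_pos: [0.4698, -0.0596, 0.1525]
orientation: [-0.0, 1.0, 0.03, 0.001]
wrist_force: [-0.2, -0.1, 0.5]
opening: 0.0752
```

apply_moves(moves=[{"dp": [0, 0, -2], "yaw": 0}, {"dp": [0, 0, -4], "yaw": 0}, {"dp": [0, 0, -6], "yaw": 0}, {"dp": [0, 0, -8], "yaw": 0}, {"dp": [-2, 0, -9], "yaw": 0}, {"dp": [-4, 0, -9], "yaw": 0}, {"dp": [-5, 0, -9], "yaw": 0}, {"dp": [-5, 0, -9], "yaw": 0}, {"dp": [-5, 0, -9], "yaw": 0}, {"dp": [-5, 0, -9], "yaw": 0}])

```text
time: 15.75
tool_pos: [0.4203, -0.0628, 0.2423]
orientation: [-0.0, 1.0, 0.031, 0.001]
wrist_force: [0.4, -0.8, -0.3]
opening: 0.0748
```

```bash
python3 -c "
from h import *
s,R=go([.4702,-.0592,.1368])
im,d=viewer.camera('wrist');cv2.imwrite('pics/w8.png',im[:,:,::-1]);c=viewer.calibration('wrist')
g=im.max(2)
P=np.array([[*dep(c,(u,v),d)] for v in range(0,240,2) for u in range(150,370,2) if g[v,u]<80])
P=P[(P[:,2]>.166)&(P[:,2]<.196)];P=P[np.hypot(P[:,0]-.47,P[:,1]+.06)<.04];print(len(P),np.median(P,0),P.max(0), cv2.minEnclosingCircle(P[:,:2].astype(np.float32)))
im,d=viewer.camera('scene');cv2.imwrite('pics/s8.png',cv2.resize(im[120:270,180:390,::-1],None,fx=3.5,fy=3.5))
im,d=viewer.camera('top');cv2.imwrite('pics/t8.png',im[:,:,::-1]);c=viewer.calibration('top')
for px in [(129,235),(141,234),(153,233),(168,232)]: print(dep(c,px,d).round(4))
"
```

```text
t 15.75 tcp [ 0.4203 -0.0628  0.2423] F [ 0.4 -0.8 -0.3] open 0.0748 ty [ 0.061 -0.998 -0.   ] tz [ 0.002  0.    -1.   ] dp cm [ 4.98 -0.05 10.56]
542 [ 0.46962596 -0.05841854  0.17273918] [ 0.48662542 -0.04158019  0.17499553] ((0.4691249430179596, -0.05861646682024002), 0.017612706869840622)
[0.4354 0.325  0.1452]
[0.4375 0.287  0.1463]
[0.4393 0.2483 0.1508]
[0.4429 0.2041 0.136 ]
```

View pics/w8.png

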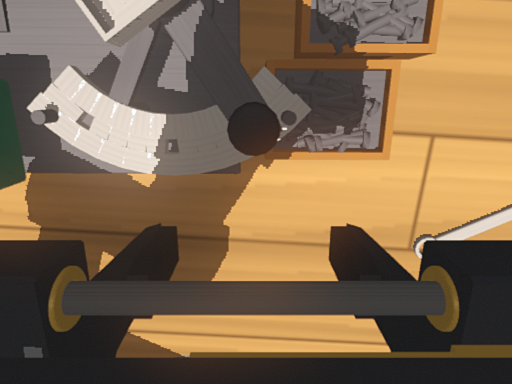

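View pics/s8.png

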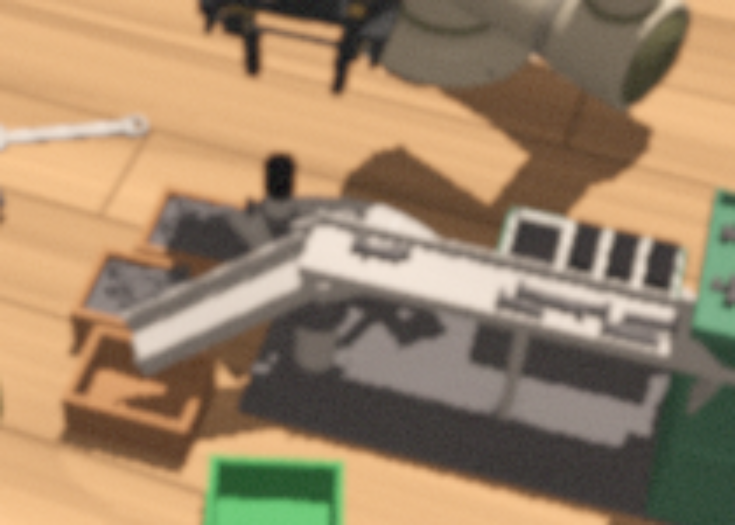

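View pics/t8.png

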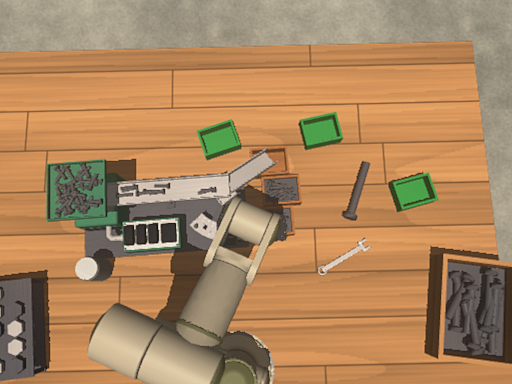

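The knob top is at 0.1727 m. It read 0.1729 m at the start when home, so the pin is fully in the far hole. The chute mouth is over the far empty crate, the stop key is down, the speed keys are up, and the loose things haven't moved.

```bash
python3 -c "
from station import env
print(env.hand_in())"
```

```text
the job is handed in; nothing more can be done
None
```

The feeder is stopped and the chute is locked over the empty crate. I handed the job in at about 16 s of the 48 s allowed; the hand-in reports no verdict.

**What I did:** I pressed the stop key with closed fingers until it latched and the speed key that was down popped up. Then I gripped the plunger knob, pulled it up about 16 mm and swung the chute by +0.6 rad to the far wooden crate. I lowered the plunger into the hole, let go and backed away.

**Last checks:**

| Check | Measured | Expected |
|---|---|---|
| Stop key top, after release | 0.134 m (wrist camera), 0.136 m (top camera) | 0.133 m when latched |
| Speed key tops | about 0.146–0.148 m (wrist camera) | 0.147 m when up |
| Knob top after release | 0.1727 m | 0.1729 m at the start, when home |
| Chute swing, from the hand while it held the knob | about 0.60 rad | 0.6 rad |

The chute mouth shows over the empty crate in both the scene and top views. The bolt, spanner, tin and green trays lie where they were, and the gripper was clear with about zero wrist force.

**Disagreements:**
- The top camera's key heights vary by a few millimetres, with one speed key reading 0.151 m. That still separates up from down.
- One move call was refused because I left out the yaw values. Nothing moved, and I sent it again.

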